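Close the ravioli mould: press plate off the rack and down over its locating pins

TASK

Lift the blue press plate up off the pegs of the sloping rack and lower it over the two locating pins of the white ravioli mould, keeping hold of it until it rests flush on the mould all round; then let go and move clear. The pin bar may be clamped a little off centre along its groove, so feel for the pins with the plate. Set the plate down rather than dropping it, and leave the other things on the counter where they stand.

Things in the scene. Friction and masses are not known exactly. Their poses are not given: they have to be found in the camera images.
- press_plate: blue plastic press plate, 120 (x) x 190 (y) x 12 (z) mm, about 0.3 kg, grip fin on top. Two round through holes, 13 mm wide, at x = 0, y = +70 and -70 mm. Origin: centre of the underside; z points out of the top, past the fin. It starts fin up on the sloping rack, rack pegs through its holes; moved 15 mm or more along its own z it clears the pegs. It fits the mould either way round.
- plate_grip (a point): middle of the press plate's upright grip fin, 36 mm above the plate's underside, axes as the plate's. The fin is 16 mm thick (x), 90 mm long (y), and stands from 12 to 51 mm above the underside.
- mould_base: white ravioli mould base, fixed to the counter, 128 (x) x 200 (y) x 28 (z) mm, six square pockets in its flat top. Origin: centre of the underside; top at z = 28 mm. A groove runs along y at x = 0; in it, below the top, lies a dark steel pin bar 176 mm long with two upright steel pins.
- groove_mid (a point): middle of the mould's groove at the height of the mould's top, axes as the mould's. Pins: 140 mm apart along y, 10 mm thick, 22 mm tall above this point, the last 3 mm tapering to 7 mm. The bar is clamped so that the middle between the pins lies at x = 0, y anywhere from -10 to +10 mm from here. This offset is not measured: feel for it with the plate, or see it.
- rack: dark wooden rack, fixed to the counter, 130 mm deep (x), 230 mm wide (y). Its board slopes up by 25 degrees towards +x, so the plate on it faces -x and up; the board's middle is 62 mm up. Two wooden pegs, 9 mm thick, stand 22 mm square out of the board at y = +70 and -70 mm. Origin: centre of the underside, z up.
- timer: red and white dial kitchen timer, 66 mm across, 55 mm tall; a bystander, to be left where it stands. Origin: centre of its underside.
- ring_cutter: tinplate ring cutter, 66 mm across, 32 mm tall; a bystander, to be left where it stands. Origin: centre of its underside.
- rolling_pin: wooden rolling pin, 301 mm long (its y axis), 33 mm thick; a bystander, to be left where it stands. Origin: centre of its underside.
- tape: roll of masking tape, 96 mm across, 25 mm tall; a bystander, to be left where it stands. Origin: centre of its underside.
- spice_jar: spice jar with a black cap, 45 mm across, 105 mm tall; a bystander, to be left where it stands. Origin: centre of its underside.

How it is judged:
By the outcome, as a careful person would: the job done as asked, in the order asked, and still so for the second after the job is handed in, with the robot touching nothing.
It also fails if it takes over 48 s, if anything falls off the work surface, if the arm or the gripper's body presses on something with over 40 N, if the wrist force passes 120 N, or if a joint passes its speed limit or range.

ROBOT

A 7-joint arm with a two-finger parallel gripper is mounted at the origin on a cart in front of the work surface, level with it; the furniture and walls round the work are solid. World frame = base frame: x ahead of the robot, y to its left, z up, the work surface at z = 0. Lengths are in m, angles in rad, forces in N, time in s.
With the tool pointing down it reaches from about 0.425 to 0.875 m from the base axis. Payload 4.7 kg.
Tool frame: the origin (TCP) lies on the centre line of the jaws, within the pads' length; the fingertips stand 14 mm ahead of it and the grasp point (between the pads) lies 5 mm behind it; z points along the fingers, y is the line along which they close (so a half turn about z gives the same grasp; the last joint's range is limited). The gripper opens to 87 mm and grips with 3 to 60 N. Pads are 19 mm wide; open, the fingers measure 117 mm over their backs; the gripper's body (75 mm by 190 mm) begins 51 mm behind the grasp point.
Start: joints at [-1.221, 0.321, -0.07, 1.45, 0.023, 1.371, -0.057], TCP at [0.214, 0.614, 0.237] pointing down, gripper open.
Joint ranges: [-2.86, 2.86], [-0.3, 2.09], [-1.38, 1.24], [0.06, 2.45], [-1.56, 4.7], [0.09, 2.05], [-2.69, 2.69]. Speed limits (rad/s): [2.57, 2.57, 3.14, 3.14, 3.14, 3.14, 3.14].

INTERFACE

Orientations are given as a rotation vector (axis times angle).
In Python, from bench import ctrl gives the robot as it stands.
- The arm moves only by the tool send_rows, never from a script. Its argument "steps" is a list of rows, each an object of numbers: "tx", "ty", "tz": the shift along the tool's x, y, z in units of 60 mm (1.0 is 60 mm); "turn": the turn about the tool's z in units of 8 degrees (1.0 is 8 degrees); "grip": the opening, from 0 (shut) to 1 (fully open). A call has 1 to 12 rows; each row shifts and turns the commanded pose from where the row before left it, along the tool's axes as they then stand; what a row does not reach is not made up. A row lasts 1/8 s, in which the tool goes at most 62.5 mm and 10.7 degrees, less where a joint would pass 70% of its speed; a pose out of reach is approached as far as the arm can. A call is refused whole if a number of a shift passes 1 or a number of a turn 1, either way. A call with a gripper value outside its range is refused whole. The fingers move at their own pace and stop on an object; "newtons" is the grip in N (left out, the last holds). Time passes only in rows, so rows that do not move let the fingers close. It gives the time, the measured TCP pose, the force, the opening and the grip force at its end, in the units of the state.
- ctrl.get_state(): the state, without advancing time (a new reading comes with each control period).
- ctrl.get_image(name): name is "scene" or "top" or "wrist"; returns a dict with "pixels" (384x512x3 uint8, red, green, blue), "K" (3x3 intrinsics, pixels), "cam_to_world" (4x4, takes a point from camera to world coordinates); the wrist camera has in their place "T_tool_cam" (4x4, takes a point from camera to tool coordinates, whose origin is the TCP and whose axes are the flange's). Camera axes: x right, y down, z forward; pixel columns grow to the right and rows downward; lengths in m; the calibration is good to about 2 mm. A picture is of the moment at which its call begins: read the wrist's pose just before it. There is no depth.
- ctrl.close_job(): hands the job in; it is judged then, once.
The state is a dict: "time": time; "joint_positions": joint angles; "qd": joint speeds; "joint_torque": joint torques, N m; "position": TCP position; "tool_rot": TCP orientation; "ft_force": force on the tool from outside, world axes, zero at the start; "torque": the same for the moment, N m; "grip_width": opening from 0.0 (shut) to 1.0 (fully open); "grip_force": force on a finger pad.
Only numpy, scipy, OpenCV 4.12 (cv2) and the standard library are available. Lean on these libraries where they do the work, as an engineer would, in place of code of your own. Each camera call takes 0.05 s, during which the arm holds its last target. There are 200 camera calls.

## Working session

There is one attempt and no reset: what is moved stays moved. The work goes in short steps, Python scripts to look and compute and a tool call to move; the robot and the scene stay as the last step left them, time stands still between calls to the robot, and variables do not carry over. Pictures are saved under pics/ and viewed, at most 13 in all, crops included, and the job is handed in when it is done.

Besides the shell and the picture viewer there is one more tool, called after ">>>" as name(argument=value, ...), one argument or row to a line, values as JSON. send_rows: Moves the arm, as the interface text tells. Its arguments: {"type":"object","properties":{"steps":{"type":"array"},"newtons":{"type":"number"}},"required":["steps"]}

```bash
ls; mkdir -p pics; cat > h.py <<'E'
import numpy as np, cv2
from bench import ctrl
from scipy.spatial.transform import Rotation as R
def snap(n,f):
    s=ctrl.get_state(); i=ctrl.get_image(n)
    cv2.imwrite(f'pics/{f}.png',i['pixels'][...,::-1])
    K=np.array(i['K'])
    if n=='wrist':
        T=np.eye(4);T[:3,:3]=R.from_rotvec(s['tool_rot']).as_matrix();T[:3,3]=s['position'];T=T@np.array(i['T_tool_cam'])
    else: T=np.array(i['cam_to_world'])
    np.savez(f'pics/{f}.npz',K=K,T=T); return i['pixels']
def cam(f):
    d=np.load(f'pics/{f}.npz'); return d['K'],d['T']
def ray(f,uv):
    K,T=cam(f); d=T[:3,:3]@np.linalg.solve(K,[uv[0],uv[1],1]); return T[:3,3],d/np.linalg.norm(d)
def tri(obs):
    A=np.zeros((3,3));b=np.zeros(3);rs=[ray(*o) for o in obs]
    for o,d in rs: P=np.eye(3)-np.outer(d,d);A+=P;b+=P@o
    x=np.linalg.solve(A,b); return x,[np.linalg.norm(np.cross(x-o,d)) for o,d in rs]
def proj(f,p):
    K,T=cam(f); q=K@(T[:3,:3].T@(np.array(p)-T[:3,3])); return q[:2]/q[2]
def atz(f,uv,z):
    o,d=ray(f,uv); return o+d*(z-o[2])/d[2]
E
python3 - <<'E'
from h import *
a=snap('scene','s0');b=snap('top','t0');c=snap('wrist','w0')
for f in('s0','t0','w0'):print(cam(f)[1].round(3).tolist(),cam(f)[0][0,0])
s=ctrl.get_state();print(s)
for f in('s0','t0'):
    i=cv2.imread(f'pics/{f}.png');cv2.imwrite(f'pics/{f}b.png',cv2.resize(i,(800,600),interpolation=cv2.INTER_CUBIC))
E
```

```text
pics
[[0.799, -0.298, 0.522, -0.581], [-0.601, -0.362, 0.713, -1.604], [-0.023, -0.883, -0.469, 1.144], [0.0, 0.0, 0.0, 1.0]] 491.78072404396954
[[-0.418, -0.859, 0.296, 0.12], [-0.909, 0.395, -0.135, 0.193], [-0.001, -0.325, -0.946, 1.57], [0.0, 0.0, 0.0, 1.0]] 452.53169309716657
[[0.329, 0.912, 0.246, 0.146], [0.944, -0.316, -0.089, 0.637], [-0.003, 0.262, -0.965, 0.385], [0.0, 0.0, 0.0, 1.0]] 288.34209801014543
{'time': 0.15, 'joint_positions': array([-1.22088697,  0.32168998, -0.07009546,  1.4513935 ,  0.0226175 ,
        1.37079278, -0.05688577]), 'qd': array([-3.97574727e-05,  5.05090301e-04, -2.07274591e-03, -4.72711381e-03,
       -2.48339331e-04,  5.95958648e-04,  3.11175941e-04]), 'joint_torque': array([ 2.21387277e-04, -4.91795862e+01, -4.04435461e-01, -3.12879932e+01,
       -6.37832657e-02,  4.03614447e-02,  1.13385486e-04]), 'position': array([0.21410832, 0.61330517, 0.23568927]), 'tool_rot': array([-5.24906707e-01, -3.09727589e+00,  2.33894036e-03]), 'ft_force': array([ 0.06171924, -0.52657835, -0.16132514]), 'torque': array([-0.00641443, -0.02834269, -0.00087303]), 'grip_force': 0.0, 'grip_width': 0.9965678425911938}
```

View pics/s0b.png

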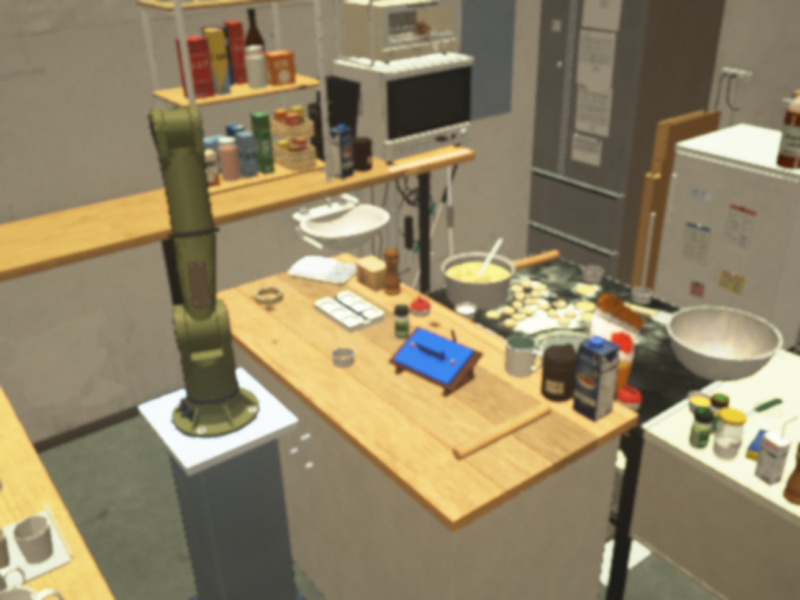

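View pics/t0b.png

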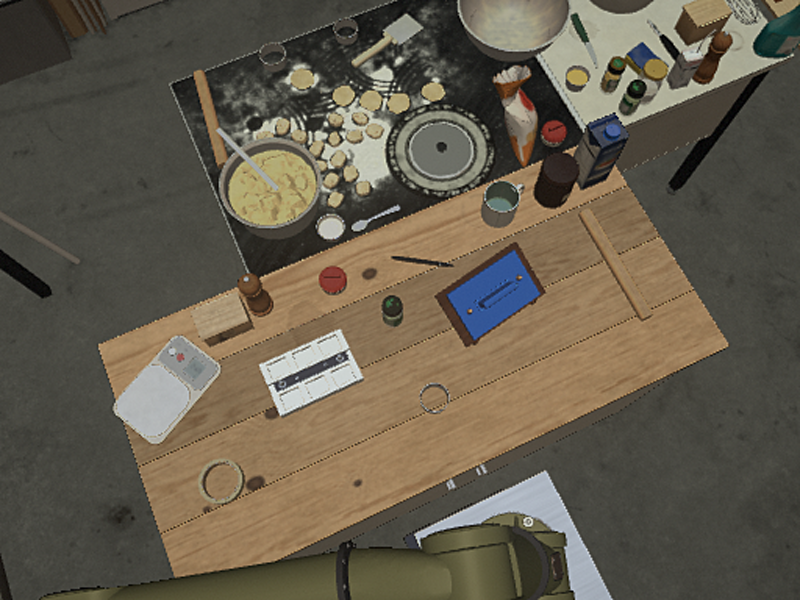

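The scene view shows the blue plate on the rack at about (435,358) of 800x600, with the mould at (350,310). The top view shows the plate at (495,293), the fin running between (470,308) and (520,280), and the mould at (312,372) with pins at about (283,384) and (340,357).

```bash
python3 - <<'E'
from h import *
from scipy.optimize import least_squares
def quad(f,m,c):
    n,l,st,ce=cv2.connectedComponentsWithStats(m.astype(np.uint8)); 
    k=min(range(1,n),key=lambda k:np.linalg.norm(ce[k]-c)+(1e3 if st[k,4]<150 else 0))
    cs,_=cv2.findContours((l==k).astype(np.uint8),0,2);h=cv2.convexHull(max(cs,key=cv2.contourArea))
    for e in np.arange(1,25,.5):
        q=cv2.approxPolyDP(h,e,True)
        if len(q)<=4:break
    return q[:,0].astype(float),st[k,4]
for f,c,cm in(('t0',(316,187),(199,238)),('s0',(278,229),(223,198))):
    i=cv2.imread(f'pics/{f}.png').astype(int);b,g,r=i[...,0],i[...,1],i[...,2]
    print(f,'plate',quad(f,(b>r+50)&(b>80),c)); print('mould',quad(f,(i.min(2)>125)&(i.max(2)-i.min(2)<50),cm))
E
python3 -c "
import cv2
a=cv2.imread('pics/t0.png')[200:276,155:245];c=cv2.imread('pics/t0.png')[145:235,270:360]
b=cv2.imread('pics/w0.png')
import numpy as np
o=np.zeros((600,800,3),np.uint8)
o[:253,:300]=cv2.resize(a,(300,253));o[:300,400:700]=cv2.resize(c,(300,300));o[305:593,:384]=cv2.resize(b,(384,288))
s=cv2.imread('pics/s0.png')[180:270,195:320];o[305:576,400:775]=cv2.resize(s,(375,271))
cv2.imwrite('pics/c1.png',o)"
```

```text
t0 plate (array([[329., 160.],
       [345., 187.],
       [303., 216.],
       [286., 188.]]), np.int32(1663))
mould (array([[217., 210.],
       [232., 241.],
       [179., 265.],
       [166., 233.]]), np.int32(1720))
s0 plate (array([[268., 210.],
       [302., 225.],
       [286., 245.],
       [252., 229.]]), np.int32(1013))
mould (array([[202., 193.],
       [222., 186.],
       [244., 202.],
       [223., 210.]]), np.int32(624))
```

View pics/c1.png

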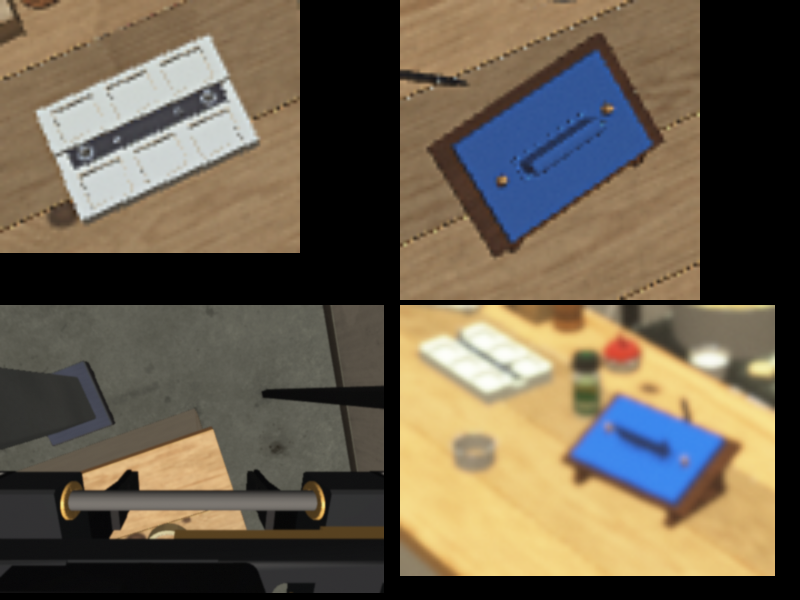

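The crops show the mould with its dark pin bar and two pins, the plate with both peg tips showing, and the rack's high edge up and left in the top view.

```bash
cat > fit.py <<'E'
from h import *
from scipy.optimize import least_squares
P={'t0':[[329,160],[345,187],[303,216],[286,188]],'s0':[[268,210],[302,225],[286,245],[252,229]]}
M={'t0':[[217,210],[232,241],[179,265],[166,233]],'s0':[[202,193],[222,186],[244,202],[223,210]]}
def corners(p,lx,ly,h,tilt):
    Rm=R.from_euler('z',p[3]).as_matrix()@R.from_euler('y',-tilt).as_matrix()
    return [Rm@np.array([a*lx/2,b*ly/2,h])+p[:3] for a,b in((1,1),(1,-1),(-1,-1),(-1,1))]
def fit(obs,lx,ly,h,tilt,views):
    best=None
    for y0 in np.arange(-3,3.2,.25):
        c=np.append(np.mean([atz('t0',u,h) for u in obs['t0']],0),y0);c[2]=0.
        def res(p):
            out=[]
            for f in views:
                q=np.array([proj(f,x) for x in corners(p,lx,ly,h,tilt)]);o=np.array(obs[f],float)
                k=min(range(4),key=lambda k:np.abs(np.roll(o,k,0)-q).sum() if True else 0)
                o2=o[::-1];k2=min(range(4),key=lambda k:np.abs(np.roll(o2,k,0)-q).sum())
                A,B=np.roll(o,k,0),np.roll(o2,k2,0)
                out.append(A-q if np.abs(A-q).sum()<np.abs(B-q).sum() else B-q)
            return np.concatenate(out).ravel()
        r=least_squares(res,c,loss='soft_l1')
        if best is None or r.cost<best.cost:best=r
    return best
if __name__=='__main__':
  for n,o,lx,ly,h,t in(('plate',P,.12,.19,.012,np.radians(25)),('mould',M,.128,.2,.028,0)):
    for v in(['t0','s0'],['t0'],['s0']):
        b=fit(o,lx,ly,h,t,v);print(n,v,b.x.round(4),round(b.cost,2),np.abs(b.fun).max().round(2))
  # checks
  S=512/800
  for n,a,b in(('pegA',(400+103,181),(400+209,427)),('pegB',(608,108),(685,460)),('pinA',(85,152),None),('pinB',(209,95),None)):
    if n[1]=='e':
        u=(270+(a[0]-400)*.3,145+a[1]*.3);w=(195+(b[0]-400)/3,180+(b[1]-305)/3);print(n,*tri([('t0',u),('s0',w)]))
    else: print(n,atz('t0',(155+a[0]*.3,200+a[1]*.3),.05))
E
python3 fit.py
```

```text
plate ['t0', 's0'] [ 0.5458 -0.2213  0.0591  0.1787] 1.7 0.9
plate ['t0'] [ 0.5534 -0.2288  0.0325  0.1775] 0.37 0.61
plate ['s0'] [ 0.5669 -0.1948  0.0387  0.1831] 0.49 0.76
mould ['t0', 's0'] [ 0.5615  0.2234 -0.0052  3.1447] 3.36 1.29
mould ['t0'] [ 0.5672  0.2235 -0.0233  0.0118] 0.15 0.32
mould ['s0'] [ 0.5766  0.25   -0.0213  3.1197] 2.11 1.0
pegA [ 0.52581684 -0.15482274  0.0742802 ] [np.float64(0.0027016269785664466), np.float64(0.002701626978566188)]
pegB [ 0.55178909 -0.29254192  0.0749722 ] [np.float64(0.0019654110776868012), np.float64(0.001965411077686809)]
pinA [0.55209566 0.29066883 0.05      ]
pinB [0.55459461 0.15105042 0.05      ]
```

>>> send_rows(
  steps=[
    {"tx":-0.67,"ty":-0.49},
    {"tx":-0.67,"ty":-0.49},
    {"tx":-0.67,"ty":-0.49},
    {"tx":-0.67,"ty":-0.49},
    {"tx":-0.67,"ty":-0.49},
    {"tx":-0.67,"ty":-0.49},
    {"tx":-0.67,"ty":-0.49},
    {"tx":-0.67,"ty":-0.49},
    {"tx":-0.67,"ty":-0.49},
    {"tx":-0.67,"ty":-0.49},
    {"tx":-0.67,"ty":-0.49},
    {"tx":-0.67,"ty":-0.49},
  ],
)

```text
validation failed for argument at $.st...
```

>>> send_rows(
  steps=[
    {"turn":0.96},
    {"turn":0.96},
    {"turn":0.96},
    {"turn":0.96},
    {"turn":0.96},
    {"turn":0.96},
    {"turn":0.96},
    {"turn":0.96},
    {"turn":0},
  ],
)

```text
validation failed for argument at $.st...
```

```bash
python3 - <<'E'
from h import *
snap('wrist','w1');s=ctrl.get_state();print(s['time'],s['position'],R.from_rotvec(s['tool_rot']).as_matrix().round(3).tolist(),s['joint_positions'].round(2),s['ft_force'])
print(cam('w1')[1].round(3).tolist())
for z in(.028,.05):print([proj('w1',(.555,y,z)).round(0) for y in(.151,.221,.291)])
E
```

```text
0.2 [0.21411026 0.61343812 0.23592083] [[-0.944, 0.329, -0.0], [0.329, 0.944, -0.001], [-0.0, -0.001, -1.0]] [-1.22  0.32 -0.07  1.45  0.02  1.37 -0.06] [-0.35107142  0.16778473  0.37880835]
[[0.329, 0.912, 0.246, 0.146], [0.944, -0.316, -0.089, 0.638], [-0.003, 0.262, -0.965, 0.385], [0.0, 0.0, 0.0, 1.0]]
[array([ 65., 449.]), array([102., 439.]), array([140., 428.])]
[array([ 57., 464.]), array([ 95., 454.]), array([135., 443.])]
```

View pics/w1.png

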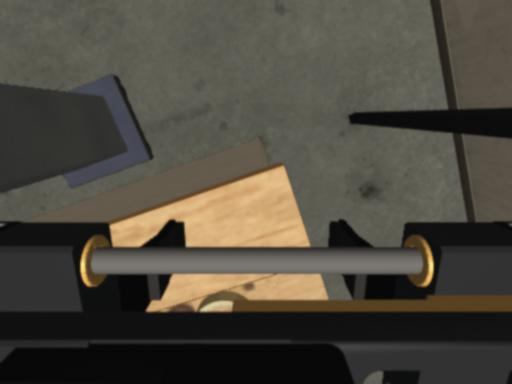

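The call was refused, so the arm did not move and this picture is the same view as at the start. The rows may need every field, so I'll resend with all of them.

>>> send_rows(
  steps=[
    {"tx":-0.67,"ty":-0.49,"tz":0,"turn":0,"grip":1},
    {"tx":-0.67,"ty":-0.49,"tz":0,"turn":0,"grip":1},
    {"tx":-0.67,"ty":-0.49,"tz":0,"turn":0,"grip":1},
    {"tx":-0.67,"ty":-0.49,"tz":0,"turn":0,"grip":1},
    {"tx":-0.67,"ty":-0.49,"tz":0,"turn":0,"grip":1},
    {"tx":-0.67,"ty":-0.49,"tz":0,"turn":0,"grip":1},
    {"tx":-0.67,"ty":-0.49,"tz":0,"turn":0,"grip":1},
    {"tx":-0.67,"ty":-0.49,"tz":0,"turn":0,"grip":1},
    {"tx":-0.67,"ty":-0.49,"tz":0,"turn":0,"grip":1},
    {"tx":-0.67,"ty":-0.49,"tz":0,"turn":0,"grip":1},
    {"tx":-0.67,"ty":-0.49,"tz":0,"turn":0,"grip":1},
    {"tx":-0.67,"ty":-0.49,"tz":0,"turn":0,"grip":1},
  ],
)

```text
time: 1.7
position: [0.5541, 0.1203, 0.2366]
tool_rot: [0.525, 3.097, 0.001]
ft_force: [1.0, 0.7, 0.3]
grip_width: 1.001
grip_force: 0.0
```

>>> send_rows(
  steps=[
    {"tx":0,"ty":0,"tz":0,"turn":0.96,"grip":1},
    {"tx":0,"ty":0,"tz":0,"turn":0.96,"grip":1},
    {"tx":0,"ty":0,"tz":0,"turn":0.96,"grip":1},
    {"tx":0,"ty":0,"tz":0,"turn":0.96,"grip":1},
    {"tx":0,"ty":0,"tz":0,"turn":0.96,"grip":1},
    {"tx":0,"ty":0,"tz":0,"turn":0.96,"grip":1},
    {"tx":0,"ty":0,"tz":0,"turn":0.96,"grip":1},
    {"tx":0,"ty":0,"tz":0,"turn":0.96,"grip":1},
    {"tx":0,"ty":0,"tz":0,"turn":0,"grip":1},
  ],
)

```text
time: 2.82
position: [0.5533, 0.1217, 0.2364]
tool_rot: [-2.032, -2.396, 0.0]
ft_force: [-0.4, -1.0, -0.6]
grip_width: 0.996
grip_force: 0.0
```

```bash
python3 - <<'E'
from h import *
snap('wrist','w1');s=ctrl.get_state();print(s['time'],s['position'],R.from_rotvec(s['tool_rot']).as_matrix().round(3).tolist(),s['joint_positions'].round(2),s['ft_force'])
print(cam('w1')[1].round(3).tolist())
for z in(.028,.05):print([proj('w1',(.555,y,z)).round(0) for y in(.151,.221,.291)])
E
```

```text
2.875 [0.5533163  0.12169497 0.23645698] [[-0.165, 0.986, -0.0], [0.986, 0.165, -0.0], [-0.0, -0.0, -1.0]] [-0.66  0.15  0.44  1.68 -0.06  1.33 -0.04] [ 0.30453956 -0.65703564  0.08816858]
[[0.986, 0.159, 0.043, 0.54], [0.165, -0.952, -0.259, 0.192], [-0.0, 0.262, -0.965, 0.386], [0.0, 0.0, 0.0, 1.0]]
[array([263., 151.]), array([273.,  92.]), array([284.,  26.])]
[array([263., 153.]), array([274.,  90.]), array([286.,  20.])]
```

View pics/w1.png

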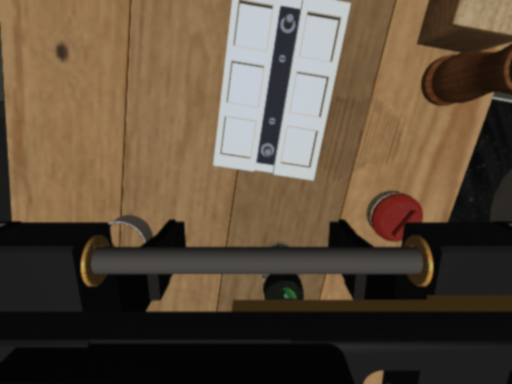

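The wrist view shows the mould with its pins at about (289,20) and (267,150), and its near edge running from (214,166) to (314,180). The spice jar is at (285,285) and the timer at (395,215). I'll enlarge the mould region.

```bash
python3 - <<'E'
from h import *
i=cv2.imread('pics/w1.png')
a=cv2.resize(i[0:50,262:318],None,fx=7,fy=7,interpolation=cv2.INTER_CUBIC);b=cv2.resize(i[130:180,240:296],None,fx=7,fy=7,interpolation=cv2.INTER_CUBIC)
cv2.imwrite('pics/c2.png',np.hstack([a,b]))
print(tri([('w1',(289,20)),('t0',(217.7-37.2,245.6))]),tri([('w1',(267,150)),('t0',(217.7,228.5))]))
print([atz('w1',u,.05) for u in((289,20),(267,150))])
E
```

```text
(array([0.55716423, 0.29299842, 0.03799333]), [np.float64(0.0022080362804142253), np.float64(0.0022080362804141602)]) (array([0.56053062, 0.15145802, 0.02778304]), [np.float64(0.0010875375597292347), np.float64(0.0010875375597293325)])
[array([0.55807031, 0.29114777, 0.05      ]), array([0.55892747, 0.15496662, 0.05      ])]
```

View pics/c2.png

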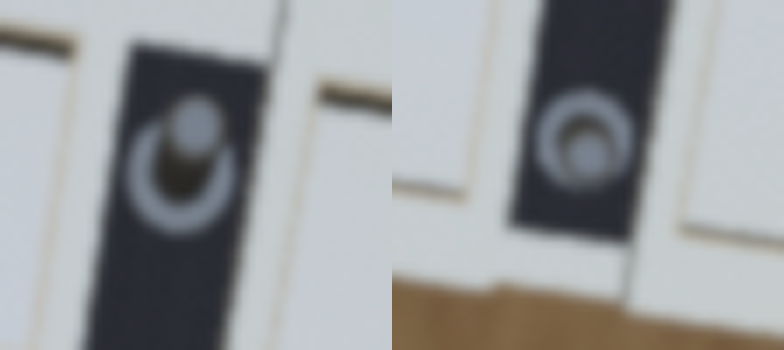

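The crops give tip pixels of A (289.9,17.9) and B (267.9,151.9). The pin bases are at (287.7,25.4) and (267.4,149.7).

```bash
python3 - <<'E'
from h import *
from scipy.optimize import least_squares
t=[(289.9,17.9),(267.9,151.9)]
for z in(.047,.05,.053):
    a,b=[atz('w1',u,z) for u in t];print(z,a.round(4),b.round(4),np.linalg.norm(a-b).round(4),np.degrees(np.arctan2(-(a-b)[0],(a-b)[1])).round(2),((a+b)/2).round(4))
a,b=[atz('w1',u,.024) for u in((287.7,25.4),(267.4,149.7))];print('base',a,b,np.linalg.norm(a-b))
print('jar',atz('w1',(285,290),.1),'timer',atz('w1',(395,215),.05))
# mould near edge corners at z .028
c=[atz('w1',u,.028) for u in((214,166),(314,180))];d=c[1]-c[0];print('edge',c,np.linalg.norm(d),np.degrees(np.arctan2(d[1],d[0])))
s=ctrl.get_state();print(s['position'])
Q=np.array((.548,-.221,.09));print(Q)
E
```

```text
0.047 [0.5588 0.2941 0.047 ] [0.5605 0.1526 0.047 ] 0.1415 0.71 [0.5596 0.2234 0.047 ]
0.05 [0.5586 0.2932 0.05  ] [0.5603 0.153  0.05  ] 0.1402 0.71 [0.5595 0.2231 0.05  ]
0.053 [0.5585 0.2923 0.053 ] [0.5602 0.1533 0.053 ] 0.139 0.71 [0.5593 0.2228 0.053 ]
base [0.5590446  0.29323945 0.024     ] [0.56078977 0.15251462 0.024     ] 0.14073564399370664
jar [0.60369342 0.00852193 0.1       ] timer [0.72848338 0.10230268 0.05      ]
edge [array([0.4980249 , 0.12187187, 0.028     ]), array([0.62567065, 0.12492919, 0.028     ])] 0.1276823632436369 1.3720611618067704
[0.5533163  0.12169497 0.23645698]
[ 0.548 -0.221  0.09 ]
```

>>> send_rows(
  steps=[
    {"tx":-0.73,"ty":-0.13,"tz":0,"turn":0,"grip":1},
    {"tx":-0.73,"ty":-0.13,"tz":0,"turn":0,"grip":1},
    {"tx":-0.73,"ty":-0.13,"tz":0,"turn":0,"grip":1},
    {"tx":-0.73,"ty":-0.13,"tz":0,"turn":0,"grip":1},
    {"tx":-0.73,"ty":-0.13,"tz":0,"turn":0,"grip":1},
    {"tx":-0.73,"ty":-0.13,"tz":0,"turn":0,"grip":1},
    {"tx":-0.73,"ty":-0.13,"tz":0,"turn":0,"grip":1},
    {"tx":-0.73,"ty":-0.13,"tz":0,"turn":0,"grip":1},
    {"tx":-0.73,"ty":-0.13,"tz":0,"turn":0,"grip":1},
    {"tx":-0.73,"ty":-0.13,"tz":0,"turn":0,"grip":1},
    {"tx":0,"ty":0,"tz":0,"turn":0,"grip":1},
  ],
)

```text
time: 4.25
position: [0.5452, -0.328, 0.2364]
tool_rot: [2.039, 2.389, -0.005]
ft_force: [-0.5, -0.0, 0.7]
grip_width: 1.002
grip_force: 0.0
```

```bash
python3 - <<'E'
from h import *
snap('wrist','w2');s=ctrl.get_state();print(s['time'],s['position'],R.from_rotvec(s['tool_rot']).as_matrix().round(3).tolist(),s['joint_positions'].round(2),s['ft_force'])
c=np.array([.546,-.221,.06]);Rm=R.from_euler('z',.18).as_matrix()@R.from_euler('y',-np.radians(25)).as_matrix()
for q in((0,45,51),(0,-45,51),(60,95,12),(-60,95,12),(60,-95,12),(-60,-95,12),(0,70,22),(0,-70,22)):print(q,proj('w2',c+Rm@np.array(q)/1e3).round(0))
i=cv2.imread('pics/w2.png');cv2.imwrite('pics/w2b.png',cv2.resize(i[:230,120:400],None,fx=2.5,fy=2.5,interpolation=cv2.INTER_CUBIC))
E
```

```text
4.3 [ 0.54638442 -0.32510125  0.23624204] [[-0.16, 0.987, -0.001], [0.987, 0.16, -0.0], [-0.0, -0.001, -1.0]] [-0.08  0.35  0.73  1.51 -0.23  1.37  0.83] [ 0.80112648  0.40638543 -0.40274167]
(0, 45, 51) [252.  20.]
(0, -45, 51) [255. 127.]
(60, 95, 12) [335. -44.]
(-60, 95, 12) [215. -15.]
(60, -95, 12) [325. 175.]
(-60, -95, 12) [224. 168.]
(0, 70, 22) [265.  -2.]
(0, -70, 22) [267. 150.]
```

View pics/w2b.png

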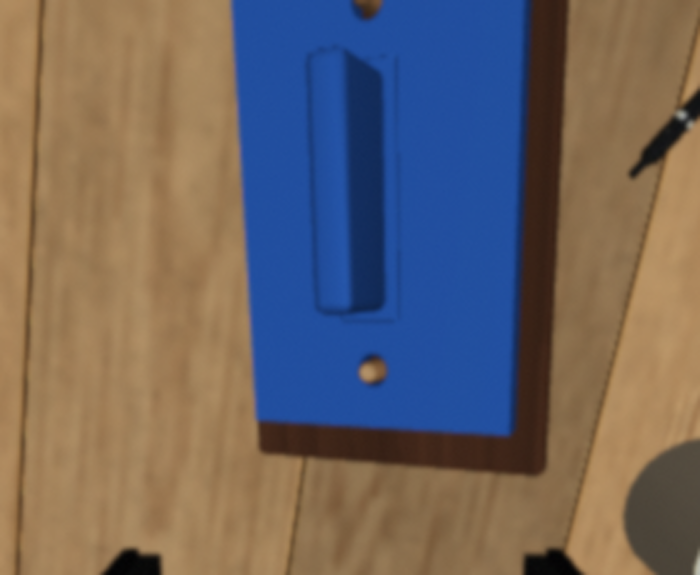

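The close view agrees with the model to about 1 mm. The fin top's centre line runs from (251,20) to (254,125) against predicted (252,20) and (255,127), and the near corners match at (224,168) and (325,174). I'm approaching with a partial opening.

>>> send_rows(
  steps=[
    {"tx":0,"ty":0,"tz":0,"turn":-0.14,"grip":0.52},
    {"tx":0.57,"ty":0,"tz":0,"turn":0,"grip":0.52},
    {"tx":0.57,"ty":0,"tz":0,"turn":0,"grip":0.52},
    {"tx":0.57,"ty":0,"tz":0,"turn":0,"grip":0.52},
    {"tx":0,"ty":0,"tz":0.5,"turn":0,"grip":0.52},
    {"tx":0,"ty":0,"tz":0.5,"turn":0,"grip":0.52},
    {"tx":0,"ty":0,"tz":0.4,"turn":0,"grip":0.52},
    {"tx":0,"ty":0,"tz":0.3,"turn":0,"grip":0.52},
    {"tx":0,"ty":0,"tz":0,"turn":0,"grip":0.52},
    {"tx":0,"ty":0,"tz":0,"turn":0,"grip":0.52},
  ],
)

```text
time: 5.55
position: [0.5295, -0.2222, 0.1355]
tool_rot: [2.008, 2.414, 0.001]
ft_force: [0.0, -0.1, 0.6]
grip_width: 0.52
grip_force: 0.0
```

```bash
python3 - <<'E'
from h import *
s=ctrl.get_state();p=s['position'];M=R.from_rotvec(s['tool_rot']).as_matrix();print(s['time'],p,M.round(3).tolist(),s['ft_force'])
print((M.T@(np.array([.529,-.224,.103])-p)/.06).round(2))
E
```

```text
5.55 [ 0.52953492 -0.22221476  0.13548908] [[-0.182, 0.983, 0.002], [0.983, 0.182, -0.0], [-0.001, 0.001, -1.0]] [ 0.03530251 -0.14099115  0.59683467]
[-0.03 -0.01  0.54]
```

>>> send_rows(
  steps=[
    {"tx":-0.03,"ty":0,"tz":0.2,"turn":0,"grip":0.52},
    {"tx":0,"ty":0,"tz":0.2,"turn":0,"grip":0.52},
    {"tx":0,"ty":0,"tz":0.13,"turn":0,"grip":0.52},
    {"tx":0,"ty":0,"tz":0,"turn":0,"grip":0.52},
    {"tx":0,"ty":0,"tz":0,"turn":0,"grip":0.4},
    {"tx":0,"ty":0,"tz":0,"turn":0,"grip":0.32},
    {"tx":0,"ty":0,"tz":0,"turn":0,"grip":0.26},
    {"tx":0,"ty":0,"tz":0,"turn":0,"grip":0.1},
    {"tx":0,"ty":0,"tz":0,"turn":0,"grip":0.1},
    {"tx":0,"ty":0,"tz":0,"turn":0,"grip":0.1},
  ],
  newtons=8,
)

```text
time: 6.8
position: [0.5281, -0.2244, 0.1029]
tool_rot: [-2.01, -2.413, 0.001]
ft_force: [-5.4, -1.5, 5.0]
grip_width: 0.274
grip_force: 7.6
```

>>> send_rows(
  steps=[
    {"tx":0,"ty":-0.03,"tz":-0.06,"turn":0,"grip":0.1},
    {"tx":0,"ty":-0.03,"tz":-0.06,"turn":0,"grip":0.1},
    {"tx":0,"ty":-0.03,"tz":-0.06,"turn":0,"grip":0.1},
    {"tx":0,"ty":0,"tz":0,"turn":0,"grip":0.1},
  ],
  newtons=10,
)

```text
time: 7.3
position: [0.5252, -0.2246, 0.1144]
tool_rot: [2.008, 2.413, 0.003]
ft_force: [3.4, 0.8, 0.1]
grip_width: 0.245
grip_force: 9.8
```

```bash
python3 - <<'E'
from h import *
snap('wrist','w3');a=snap('scene','s3');b=snap('top','t3')
i=cv2.imread('pics/w3.png');o=np.zeros((600,800,3),np.uint8)
o[:288,:384]=cv2.resize(i,(384,288));o[:300,400:]=cv2.resize(cv2.imread('pics/s3.png')[190:265,230:330],(400,300),interpolation=2)
o[300:600,400:800]=cv2.resize(cv2.imread('pics/t3.png')[145:235,260:380],(400,300),interpolation=2)
cv2.imwrite('pics/c3.png',o)
E
```

```text
(no output)
```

View pics/c3.png

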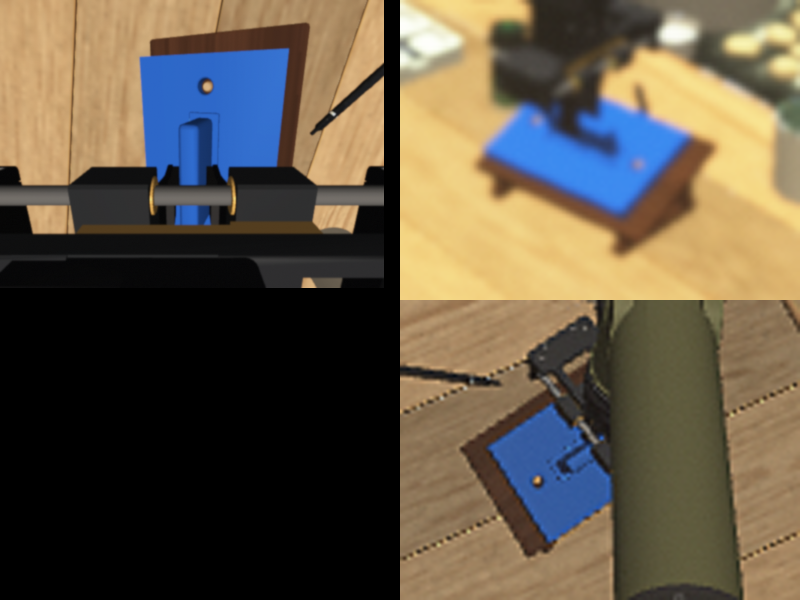

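The plate has risen in the jaws and is starting to level. A peg still shows in its hole, at (205,86) in the wrist picture. Lifting on along the peg axis.

>>> send_rows(
  steps=[
    {"tx":0,"ty":-0.03,"tz":-0.07,"turn":0,"grip":0.1},
    {"tx":0,"ty":-0.03,"tz":-0.07,"turn":0,"grip":0.1},
    {"tx":0,"ty":-0.03,"tz":-0.07,"turn":0,"grip":0.1},
    {"tx":0,"ty":-0.03,"tz":-0.07,"turn":0,"grip":0.1},
    {"tx":0,"ty":0,"tz":0,"turn":0,"grip":0.1},
  ],
  newtons=12,
)

```text
time: 8.07
position: [0.5152, -0.2269, 0.1303]
tool_rot: [-2.01, -2.412, 0.002]
ft_force: [-2.8, 0.4, 3.9]
grip_width: 0.192
grip_force: 11.8
```

>>> send_rows(
  steps=[
    {"tx":0,"ty":-0.03,"tz":-0.08,"turn":0,"grip":0.1},
    {"tx":0,"ty":-0.03,"tz":-0.08,"turn":0,"grip":0.1},
    {"tx":0,"ty":-0.03,"tz":-0.08,"turn":0,"grip":0.1},
    {"tx":0,"ty":0,"tz":-0.15,"turn":0,"grip":0.1},
    {"tx":0,"ty":0,"tz":-0.3,"turn":0,"grip":0.1},
    {"tx":0,"ty":0,"tz":-0.4,"turn":0,"grip":0.1},
    {"tx":0,"ty":0,"tz":0,"turn":0,"grip":0.1},
    {"tx":0,"ty":0,"tz":0,"turn":0,"grip":0.1},
  ],
  newtons=30,
)

```text
time: 9.07
position: [0.5113, -0.2271, 0.1955]
tool_rot: [-2.01, -2.414, -0.0]
ft_force: [0.3, -0.3, -2.5]
grip_width: 0.181
grip_force: 29.5
```

```bash
python3 - <<'E'
from h import *
snap('wrist','w4');snap('scene','s4');s=ctrl.get_state();print(s['ft_force'],s['position'],s['torque'])
i=cv2.imread('pics/w4.png');o=np.zeros((600,800,3),np.uint8)
o[:,:]=0;o[:330,:440]=cv2.resize(i,(440,330));o[:300,450:800]=cv2.resize(cv2.imread('pics/s4.png')[175:265,230:335],(350,300),interpolation=2)
o[335:600,:]=0;c=i[0:190,150:400];o[340:600,0:342]=cv2.resize(c,(342,260),interpolation=2)
cv2.imwrite('pics/c4.png',o)
E
```

```text
[ 0.40865078 -0.42331157 -2.15172037] [ 0.51088029 -0.22700204  0.19482218] [-0.07228322  0.01651819  0.01128321]
```

View pics/c4.png

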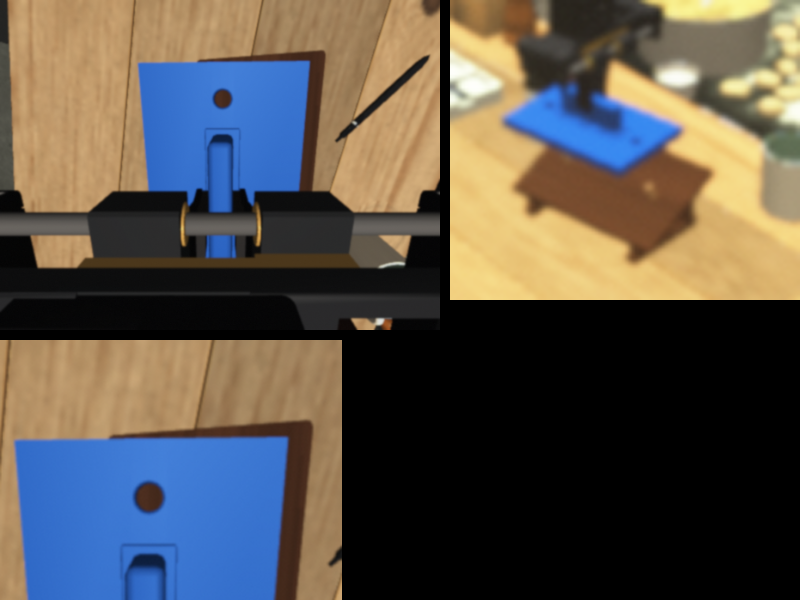

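The plate is off the pegs and hanging level. In the wrist picture its far corners are at (161,73) and (360.5,71) and the hole is at (259,115). I'll fit the plate's pose in the tool frame.

```bash
python3 - <<'E'
from h import *
from scipy.optimize import least_squares
i=ctrl.get_image('wrist');T=np.array(i['T_tool_cam']);K=np.array(i['K'])
# automatic refine: blue mask corners and hole
im=cv2.imread('pics/w4.png').astype(int);b,g,r=im[...,0],im[...,1],im[...,2]
m=((b>r+50)&(b>80))[:140].astype(np.uint8)
rows=np.arange(85,138);L=[];Rr=[]
for y in rows:
    x=np.where(m[y,100:420])[0]+100;L.append(x[0]-.5);Rr.append(x[-1]+.5)
l=np.polyfit(rows,L,1);rr=np.polyfit(rows,Rr,1)
xs=np.arange(180,350);top=[np.where(m[:,x])[0][0]-.5 for x in xs];t=np.polyfit(xs,top,1)
def ix(l,t): y=(t[0]*l[1]+t[1])/(1-t[0]*l[0]);return l[0]*y+l[1],y
hole=(1-m)[95:135,235:285];n,lb,st,ce=cv2.connectedComponentsWithStats(hole.astype(np.uint8),connectivity=4)
print([(s.tolist(),c+[235,95]) for s,c in zip(st,ce)][1:])
k=1+np.argmin([np.linalg.norm(c-[24,20]) for c in ce[1:]]);h=ce[k]+[235,95]
cL,cR=ix(l,t),ix(rr,t);print(cL,cR,h)
obs=np.array([cL,cR,h])
# tool frame: plate z = -tool z ; plate y ~ +tool x ; plate x ~ +tool y
P=np.array([[-.06,.095,.012],[.06,.095,.012],[0,.07,.012]])
B=np.array([[0,1,0],[1,0,0],[0,0,-1.]])  # plate->tool cols
def f(p):
    X=(R.from_euler('zy',[p[3],p[4]]).as_matrix()@B@P.T).T+p[:3]
    q=(X-T[:3,3])@T[:3,:3];q=q@K.T;return (q[:,:2]/q[:,2:]-obs).ravel()
for pitch in(True,False):
    s=least_squares(f if pitch else (lambda p:f(np.append(p,0))),np.array([0,0,.046,0,0])[:5 if pitch else 4],x_scale=[.01,.01,.01,.1,.1][:5 if pitch else 4]);print(s.x.round(4),np.abs(s.fun).max().round(2))
E
```

```text
[([14, 10, 20, 20, 325], array([258.68615385, 114.52615385]))]
(np.float64(160.14598307705816), np.float64(72.96073848999617)) (np.float64(360.65529664988884), np.float64(69.75843721729767)) [258.68615385 114.52615385]
[ 0.0042  0.002   0.0611 -0.0143  0.1392] 1.28
[ 0.0017  0.002   0.0481 -0.014 ] 1.35
```

```bash
cat > pp.py <<'E'
from h import *
from scipy.optimize import least_squares
def platefit(f):
    i=ctrl.get_image('wrist');T=np.array(i['T_tool_cam']);K=np.array(i['K'])
    im=cv2.imread(f'pics/{f}.png').astype(int);b,g,r=im[...,0],im[...,1],im[...,2]
    m=((b>r+50)&(b>80))[:140].astype(np.uint8)
    rows=np.arange(85,138);L=[];Q=[]
    for y in rows:
        x=np.where(m[y,100:420])[0]+100;L.append(x[0]-.5);Q.append(x[-1]+.5)
    xs=np.arange(180,350);top=[np.where(m[:,x])[0][0]-.5 for x in xs]
    l,q,t=np.polyfit(rows,L,1),np.polyfit(rows,Q,1),np.polyfit(xs,top,1)
    h=((1-m)[95:135,240:280]).astype(np.uint8);n,lb,st,ce=cv2.connectedComponentsWithStats(h,connectivity=4);hc=ce[1+np.argmax(st[1:,4])]+[240,95]
    B=np.array([[0,1,0],[1,0,0],[0,0,-1.]])
    def pr(p,X):
        X=(R.from_euler('zyx',[p[3],p[4],p[5]]).as_matrix()@B@np.array(X).T).T+p[:3]
        u=((X-T[:3,3])@T[:3,:3])@K.T;return u[:,:2]/u[:,2:]
    def res(p):
        ex=pr(p,[[-.06,.093,.012],[-.06,.055,.012],[.06,.093,.012],[.06,.055,.012],[-.05,.095,.012],[.05,.095,.012],[0,.07,.009]])
        return np.r_[ex[:2,0]-np.polyval(l,ex[:2,1]),ex[2:4,0]-np.polyval(q,ex[2:4,1]),ex[4:6,1]-np.polyval(t,ex[4:6,0]),ex[6]-hc]
    for fr in([0,1,2,3],[0,1,2,3,4],[0,1,2,3,4,5]):
        def w(v): p=np.zeros(6);p[fr]=v;return res(p)
        s=least_squares(w,np.array([0,0,.046,0,0,0])[fr],x_scale=np.array([.01,.01,.01,.1,.1,.1])[fr]);print(s.x.round(4),s.fun.round(2))
if __name__=='__main__':
    import sys;platefit(sys.argv[1])
E
python3 pp.py w4
```

```text
[ 0.0017  0.0019  0.0481 -0.0129] [-0.61  0.03 -0.62  0.01 -0.3   0.23  1.24  0.08]
[ 0.0017  0.0019  0.0483 -0.0129  0.0025] [-0.63  0.06 -0.59 -0.02 -0.3   0.23  1.24  0.08]
[ 0.0017  0.0012  0.0478 -0.0069 -0.0011 -0.0604] [-0.07  0.14 -0.13  0.14 -0.14  0.03 -0.06  0.12]
```

Pitch is about zero and the offset in the tool frame is about (1.7, 1.5) mm. Carrying the plate over the mould now, turning it on the way.

>>> send_rows(
  steps=[
    {"tx":0,"ty":0,"tz":-0.15,"turn":0.43,"grip":0.1},
    {"tx":0,"ty":0,"tz":-0.1,"turn":0.43,"grip":0.1},
    {"tx":0.2,"ty":0.02,"tz":0,"turn":0.41,"grip":0.1},
    {"tx":0.6,"ty":0.07,"tz":0,"turn":0,"grip":0.1},
    {"tx":0.8,"ty":0.09,"tz":0,"turn":0,"grip":0.1},
    {"tx":0.8,"ty":0.09,"tz":0,"turn":0,"grip":0.1},
    {"tx":0.8,"ty":0.09,"tz":0,"turn":0,"grip":0.1},
    {"tx":0.8,"ty":0.09,"tz":0,"turn":0,"grip":0.1},
    {"tx":0.8,"ty":0.09,"tz":0,"turn":0,"grip":0.1},
    {"tx":0.8,"ty":0.09,"tz":0,"turn":0,"grip":0.1},
    {"tx":0.8,"ty":0.09,"tz":0,"turn":0,"grip":0.1},
    {"tx":0.6,"ty":0.07,"tz":0,"turn":0,"grip":0.1},
  ],
  newtons=40,
)

```text
time: 10.78
position: [0.5556, 0.1956, 0.21]
tool_rot: [-2.213, -2.229, 0.001]
ft_force: [0.4, -0.9, -2.5]
grip_width: 0.18
grip_force: 39.4
```

>>> send_rows(
  steps=[
    {"tx":0.3,"ty":0.03,"tz":0,"turn":0,"grip":0.1},
    {"tx":0,"ty":0,"tz":0,"turn":0,"grip":0.1},
    {"tx":0,"ty":0,"tz":0,"turn":0,"grip":0.1},
    {"tx":0,"ty":0,"tz":0,"turn":0,"grip":0.1},
  ],
)

```text
time: 11.28
position: [0.5581, 0.2088, 0.211]
tool_rot: [2.219, 2.223, -0.0]
ft_force: [0.2, 0.1, -2.2]
grip_width: 0.184
grip_force: 39.4
```

```bash
python3 - <<'E'
from h import *
snap('wrist','w5');s=ctrl.get_state();p=s['position'];M=R.from_rotvec(s['tool_rot']).as_matrix();print(s['time'],p,M.round(4).tolist(),s['ft_force'],s['torque'],s['grip_width'])
print((M.T@(np.array([.558,.2214,.115])-p)/.06).round(3))
from pp import platefit;platefit('w5')
E
```

```text
11.325 [0.55810892 0.2091935  0.21102714] [[-0.0024, 1.0, 0.0004], [1.0, 0.0024, -0.0], [-0.0, 0.0004, -1.0]] [ 0.55968031 -0.04726611 -2.96241446] [-0.08618212  0.08496333 -0.00231203] 0.18109462810016563
[ 0.204 -0.002  1.6  ]
[ 0.0014  0.0012  0.0487 -0.007 ] [-0.37 -0.06 -0.38 -0.09 -0.17  0.11  0.94  0.07]
[ 0.0014  0.0012  0.0488 -0.007   0.0008] [-0.38 -0.06 -0.37 -0.1  -0.17  0.11  0.94  0.07]
[ 0.0014  0.0007  0.0486 -0.0027 -0.0003 -0.0437] [ 0.    0.02 -0.02 -0.   -0.05 -0.03 -0.    0.09]
```

>>> send_rows(
  steps=[
    {"tx":0.21,"ty":0.01,"tz":0,"turn":-0.03,"grip":0.1},
    {"tx":0,"ty":0,"tz":0.4,"turn":0,"grip":0.1},
    {"tx":0,"ty":0,"tz":0.5,"turn":0,"grip":0.1},
    {"tx":0,"ty":0,"tz":0.4,"turn":0,"grip":0.1},
    {"tx":0,"ty":0,"tz":0.3,"turn":0,"grip":0.1},
    {"tx":0,"ty":0,"tz":0.1,"turn":0,"grip":0.1},
    {"tx":0,"ty":0,"tz":0,"turn":0,"grip":0.1},
    {"tx":0,"ty":0,"tz":0,"turn":0,"grip":0.1},
  ],
)

```text
time: 12.38
position: [0.5591, 0.2239, 0.1099]
tool_rot: [2.211, 2.231, 0.003]
ft_force: [-0.1, 0.2, -2.5]
grip_width: 0.185
grip_force: 39.4
```

```bash
python3 - <<'E'
from h import *
snap('wrist','w6');snap('top','t6');s=ctrl.get_state();p=s['position'];M=R.from_rotvec(s['tool_rot']).as_matrix();print(s['time'],p,M.round(4).tolist(),s['ft_force'],s['torque'],s['grip_width'])
print((M.T@(np.array([.5585,.2217,.105])-p)/.06).round(3))
E
```

```text
12.475 [0.55898293 0.22381824 0.10978399] [[-0.009, 1.0, 0.0016], [1.0, 0.009, 0.001], [0.0009, 0.0016, -1.0]] [-0.70148672  0.28327848 -2.62146461] [-0.05212779  0.06265833  0.00147608] 0.1816016907664422
[-0.035 -0.008  0.08 ]
```

>>> send_rows(
  steps=[
    {"tx":-0.035,"ty":-0.01,"tz":0.04,"turn":0,"grip":0.1},
    {"tx":0,"ty":0,"tz":0.04,"turn":0,"grip":0.1},
    {"tx":0,"ty":0,"tz":0.04,"turn":0,"grip":0.1},
    {"tx":0,"ty":0,"tz":0.04,"turn":0,"grip":0.1},
    {"tx":0,"ty":0,"tz":0.04,"turn":0,"grip":0.1},
    {"tx":0,"ty":0,"tz":0.04,"turn":0,"grip":0.1},
    {"tx":0,"ty":0,"tz":0,"turn":0,"grip":0.1},
    {"tx":0,"ty":0,"tz":0,"turn":0,"grip":0.1},
  ],
)

```text
time: 13.48
position: [0.5578, 0.2215, 0.0945]
tool_rot: [2.211, 2.231, 0.0]
ft_force: [-0.9, -0.1, -2.3]
grip_width: 0.183
grip_force: 39.4
```

>>> send_rows(
  steps=[
    {"tx":0,"ty":0,"tz":0.04,"turn":0,"grip":0.1},
    {"tx":0,"ty":0,"tz":0.04,"turn":0,"grip":0.1},
    {"tx":0,"ty":0,"tz":0.04,"turn":0,"grip":0.1},
    {"tx":0,"ty":0,"tz":0.04,"turn":0,"grip":0.1},
    {"tx":0,"ty":0,"tz":0,"turn":0,"grip":0.1},
  ],
)

```text
time: 14.1
position: [0.5577, 0.2214, 0.0845]
tool_rot: [-2.211, -2.231, 0.0]
ft_force: [0.4, -0.4, -2.3]
grip_width: 0.183
grip_force: 39.4
```

No contact force below the pin-tip height, so both holes are over the pins. Continuing slowly down to the seat.

>>> send_rows(
  steps=[
    {"tx":0,"ty":0,"tz":0.03,"turn":0,"grip":0.1},
    {"tx":0,"ty":0,"tz":0.03,"turn":0,"grip":0.1},
    {"tx":0,"ty":0,"tz":0.03,"turn":0,"grip":0.1},
    {"tx":0,"ty":0,"tz":0.03,"turn":0,"grip":0.1},
    {"tx":0,"ty":0,"tz":0,"turn":0,"grip":0.1},
  ],
)

```text
time: 14.72
position: [0.5589, 0.2214, 0.0784]
tool_rot: [2.211, 2.23, 0.003]
ft_force: [2.7, -0.9, 2.1]
grip_width: 0.183
grip_force: 39.9
```

>>> send_rows(
  steps=[
    {"tx":0,"ty":0,"tz":0.02,"turn":0,"grip":0.1},
    {"tx":0,"ty":0,"tz":0.02,"turn":0,"grip":0.1},
    {"tx":0,"ty":0,"tz":0,"turn":0,"grip":0.1},
  ],
)

```text
time: 15.1
position: [0.5596, 0.2215, 0.0773]
tool_rot: [2.211, 2.23, 0.005]
ft_force: [2.3, -1.1, 9.4]
grip_width: 0.178
grip_force: 40.0
```

```bash
python3 - <<'E'
from h import *
snap('wrist','w7');snap('scene','s7');snap('top','t7');s=ctrl.get_state();print(s['position'],s['ft_force'],s['torque'],R.from_rotvec(s['tool_rot']).as_matrix().round(4).tolist())
from pp import platefit;platefit('w7')
i=cv2.imread('pics/w7.png');o=np.zeros((600,800,3),np.uint8)
o[:300,:400]=cv2.resize(i,(400,300));o[:300,405:800]=cv2.resize(cv2.imread('pics/s7.png')[170:230,185:264],(395,300),interpolation=2)
o[305:600,405:800]=cv2.resize(cv2.imread('pics/t7.png')[190:280,150:270],(395,295),interpolation=2)
o[305:600,0:400]=cv2.resize(i[20:166,160:358],(400,295),interpolation=2)
cv2.imwrite('pics/c7.png',o)
E
```

```text
[0.55964082 0.22149962 0.07733653] [ 1.9497928  -1.86450056  9.87861443] [-0.48354234  0.04202003  0.05891051] [[-0.0087, 1.0, 0.0038], [1.0, 0.0087, 0.0013], [0.0013, 0.0038, -1.0]]
[ 0.0014 -0.0015  0.0483 -0.0017] [ 0.11 -0.14  0.04 -0.08  0.05 -0.08  0.06  0.04]
[ 0.0015 -0.0015  0.0485 -0.0017  0.0037] [ 0.08 -0.1   0.07 -0.11  0.05 -0.08  0.06  0.03]
[ 0.0015 -0.0015  0.0485 -0.0017  0.0037 -0.0001] [ 0.08 -0.1   0.07 -0.11  0.05 -0.08  0.06  0.03]
```

View pics/c7.png

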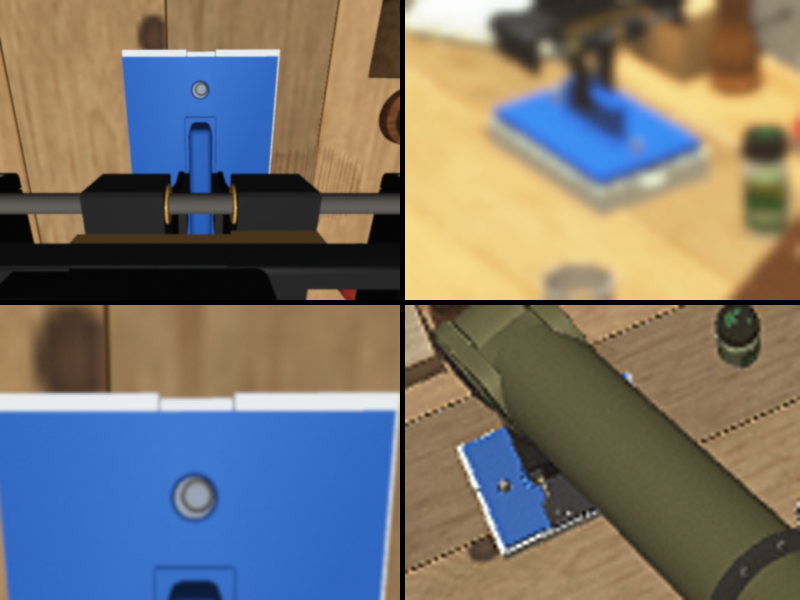

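A pin shows in the far hole and the plate lies on the mould. The fitted roll has gone to zero and the underside is at about 29 mm. I'll press slightly more to seat it all round.

>>> send_rows(
  steps=[
    {"tx":0,"ty":0,"tz":0.02,"turn":0,"grip":0.1},
    {"tx":0,"ty":0,"tz":0.02,"turn":0,"grip":0.1},
    {"tx":0,"ty":0,"tz":0,"turn":0,"grip":0.1},
    {"tx":0,"ty":0,"tz":0,"turn":0,"grip":0.1},
  ],
  newtons=20,
)

```text
time: 15.8
position: [0.5596, 0.2215, 0.0772]
tool_rot: [2.211, 2.23, 0.006]
ft_force: [-4.2, -4.9, 22.9]
grip_width: 0.177
grip_force: 20.0
```

```bash
python3 - <<'E'
from h import *
snap('wrist','w8');s=ctrl.get_state();print(s['position'],s['ft_force'],s['torque'],R.from_rotvec(s['tool_rot']).as_matrix().round(4).tolist())
from pp import platefit;platefit('w8')
E
```

```text
[0.55963183 0.22147553 0.07721145] [-5.48907521 -2.71069672 22.78149771] [-0.94740912  1.04194579  0.02908714] [[-0.0086, 1.0, 0.0034], [1.0, 0.0086, 0.002], [0.002, 0.0034, -1.0]]
[ 0.0014 -0.0015  0.0482 -0.002 ] [ 0.13 -0.17  0.08 -0.11  0.08 -0.08  0.06 -0.01]
[ 0.0015 -0.0015  0.0484 -0.002   0.0029] [ 0.1  -0.14  0.11 -0.14  0.09 -0.08  0.06 -0.01]
[ 0.0015 -0.0015  0.0484 -0.002   0.0029  0.0005] [ 0.1  -0.14  0.1  -0.14  0.08 -0.08  0.07 -0.01]
```

It is rigidly seated: 23 N and no further travel. I'll ease the press off, let go and retreat upward.

>>> send_rows(
  steps=[
    {"tx":0,"ty":0,"tz":-0.03,"turn":0,"grip":0.15},
    {"tx":0,"ty":0,"tz":0,"turn":0,"grip":0.25},
    {"tx":0,"ty":0,"tz":0,"turn":0,"grip":0.4},
    {"tx":0,"ty":0,"tz":0,"turn":0,"grip":0.5},
    {"tx":0,"ty":0,"tz":0,"turn":0,"grip":0.5},
    {"tx":0,"ty":0,"tz":-0.2,"turn":0,"grip":0.5},
    {"tx":0,"ty":0,"tz":-0.4,"turn":0,"grip":0.5},
    {"tx":0,"ty":0,"tz":-0.6,"turn":0,"grip":0.5},
    {"tx":0,"ty":0,"tz":-0.6,"turn":0,"grip":0.5},
    {"tx":0,"ty":0,"tz":-0.6,"turn":0,"grip":0.5},
    {"tx":0,"ty":0,"tz":0,"turn":0,"grip":0.5},
  ],
)

```text
time: 17.27
position: [0.5598, 0.222, 0.223]
tool_rot: [2.21, 2.23, 0.011]
ft_force: [0.1, -0.6, 0.1]
grip_width: 0.5
grip_force: 0.0
```

>>> send_rows(
  steps=[
    {"tx":-0.5,"ty":0,"tz":0,"turn":0,"grip":0.5},
    {"tx":-0.7,"ty":0,"tz":0,"turn":0,"grip":0.5},
    {"tx":-0.5,"ty":0,"tz":0,"turn":0,"grip":0.5},
    {"tx":0,"ty":0,"tz":0,"turn":0,"grip":0.5},
    {"tx":0,"ty":0,"tz":0,"turn":0,"grip":0.5},
  ],
)

```text
time: 17.9
position: [0.5583, 0.1206, 0.2182]
tool_rot: [-2.21, -2.232, -0.0]
ft_force: [-0.6, 0.5, -0.6]
grip_width: 0.5
grip_force: 0.0
```

```bash
python3 - <<'E'
from h import *
snap('wrist','w9');snap('scene','s9');s=ctrl.get_state();print(s['time'],s['position'],s['ft_force'],s['grip_width'])
i=cv2.imread('pics/w9.png');o=np.zeros((600,800,3),np.uint8)
o[:350,:466]=cv2.resize(i,(466,350));o[:250,470:800]=cv2.resize(cv2.imread('pics/s9.png')[170:230,185:264],(330,250),interpolation=2)
o[355:600,470:800]=cv2.resize(cv2.imread('pics/s9.png')[150:300,140:370],(330,215),interpolation=2)[:245].copy() if 0 else 0
o[260:590,470:800]=cv2.resize(cv2.imread('pics/s9.png')[140:310,140:380],(330,330))
cv2.imwrite('pics/c9.png',o)
E
```

```text
18.0 [0.55831978 0.12126542 0.21822789] [-0.08612415  0.39089902 -0.59666858] 0.502560643844727
```

View pics/c9.png

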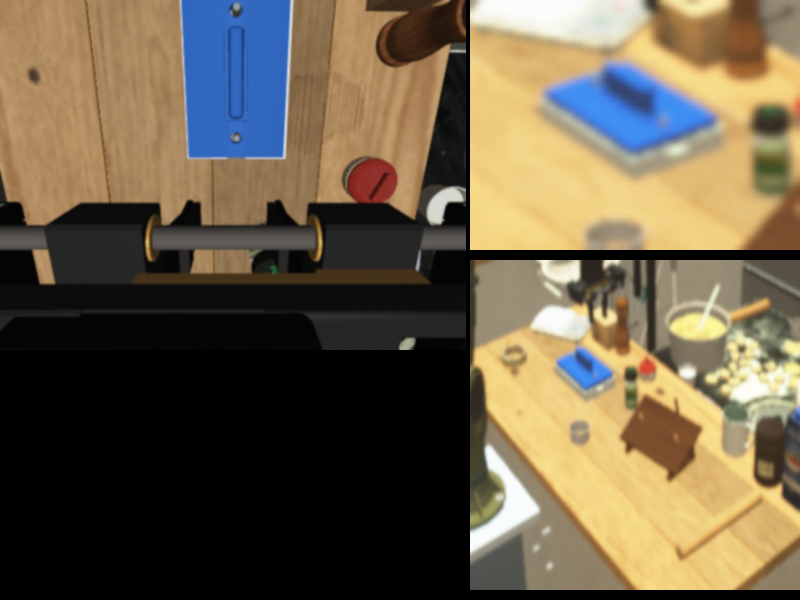

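The plate sits flush on the mould with both pins through its holes, at (236,10) and (236,137) in the wrist picture. The other things stand where they were, and the gripper is clear.

```bash
python3 -c "
from bench import ctrl
print(ctrl.close_job())"
```

```text
the job is handed in; nothing more can be done
None
```

The press plate is resting flush on the mould with both pins through its holes, the gripper is clear, nothing else on the counter appears to have moved, and the job was handed in at about 18 s of the 48 s allowed.

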